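Load the relief cap and set the wheel valve two turns open

ROBOT

A 6-joint arm with a two-finger parallel gripper is mounted at the origin on a cart in front of the work surface, level with it; the furniture and walls round the work are solid. World frame = base frame: x ahead of the robot, y to its left, z up, the work surface at z = 0. Lengths are in m, angles in rad, forces in N, time in s.
With the tool pointing down it reaches from about 0.275 to 0.85 m from the base axis. Payload 19 kg.
Tool frame: the origin (TCP) lies at the very end of the fingers, on their centre line; the grasp point (between the pads) lies grasp_offset behind it (grasp_offset is the distance from the TCP to the grasp point, in m); z points along the fingers, y is the line along which they close (so a half turn about z gives the same grasp; the last joint's range is limited). The gripper opens to 85 mm and grips with 20 to 120 N. Pads are 22 mm wide; open, the fingers measure 114 mm over their backs; the gripper's body (76 mm by 85 mm) begins 54 mm behind the grasp point. The pads swing forward as they close: fully open they stand 13 mm farther back than shut.
Start: joints at [1.147, 0.15, 1.437, -0, 1.554, -0.134], TCP at [0.164, 0.551, 0.231] pointing down, gripper open.
Joint ranges: [-2.8, 2.8], [-0.68, 2.1], [0.12, 2.68], [-1.39, 4.53], [0.16, 2.79], [-2.81, 2.81]. Speed limits (rad/s): [1.89, 1.89, 2.22, 3.01, 3.01, 3.01].

INTERFACE

Orientations are given as a unit quaternion [w, x, y, z].
In Python, from workcell import * gives the robot as it stands.
- The arm moves only by the tool apply_moves, never from a script. Its arguments are lists of equal length, an entry for each row: "grip": the finger opening in mm, from 0 to 85.4; "dp": the shift along the tool's x, y, z each as a share of 500 mm, from -1 to 1, a list of three; "spin": the turn about the tool's z as a share of 180 degrees, from -1 to 1. In form: {"grip": [grip, ...], "dp": [[dx, dy, dz], ...], "spin": [spin, ...]}. A call has 1 to 20 rows; each row shifts and turns the commanded pose from where the row before left it, along the tool's axes as they then stand; what a row does not reach is not made up. A row lasts 1/10 s, in which the tool goes at most 50 mm and 8.59 degrees, less where a joint would pass 70% of its speed; a pose out of reach is approached as far as the arm can. A call with a number of a shift or a turn outside -1 to 1 is refused whole. A call with a gripper value outside its range is refused whole. The fingers move at their own pace and stop on an object; "squeeze" is the grip in N (left out, the last holds). Time passes only in rows, so rows that do not move let the fingers close. It gives the time, the measured TCP pose, the force, the opening and the grip force at its end, in the units of the state.
- observe(): the state, without advancing time (a new reading comes with each control period).
- get_image(name): name is "side" or "top"; returns a dict with "color" (480x640x3 uint8, blue, green, red), "camera_matrix" (3x3 intrinsics, pixels), "R" (3x3) and "t" (3): a world point X has camera coordinates R X + t. Camera axes: x right, y down, z forward; pixel columns grow to the right and rows downward; lengths in m; the calibration is good to about 2 mm. A picture is of the moment at which its call begins. There is no depth.
- job_done(): hands the job in; it is judged then, once.
Trained networks look in a picture, given as the dict that the camera call returned (one of the last four; its "shot" number tells which), for a name from the list of things; names that differ only in an ending like _2 or _b are one class to them, and where a whole thing is asked for, a point or a joint stands for the part that bears it (a point fixed in the world has none). Each returns a list of dicts, best first, with "confidence" (0 to 1); they miss things now and then, are a little off and sometimes report something else, mostly with a low value. They report only what shows in the picture. A call takes as long as a camera call. They do not tell look-alikes from the thing itself.
- spot_in(picture, thing): "xyz" ([x, y, z] in m, in the coordinates of the camera as it stood for that picture, good to about 4 mm: the middle of the surface that is visible of it).
- regions_of(picture, thing): "pixels" (480x640 bool, what is visible of it).
The state is a dict: "time_s": time; "qpos": joint angles; "qd": joint speeds; "effort": joint torques, N m; "ee_pos": TCP position; "ee_rot": TCP orientation; "wrist_force": force on the tool from outside, world axes, zero at the start; "wrist_torque": the same for the moment, N m; "finger_gap": finger opening in m; "gripper_force": force on a finger pad.
Only numpy, scipy, OpenCV 4.12 (cv2) and the standard library are available. Lean on these libraries where they do the work, as an engineer would, in place of code of your own. Each camera call takes 0.05 s, during which the arm holds its last target. There are 200 camera calls.

TASK

Get the low-oxygen store's gas unit ready: first balance the loose brass weight with the knob upright on the very top of the domed relief cap and let go of it, then turn the wheel valve clockwise by its upright handle until it stops fully closed, and back it off exactly two full turns. A spring winds the valve shut again if it is let go there, so finish with the handle still gripped in the fingers and kept still at two turns open. The weight must stay balanced on the cap, and the loupe, the egg on its stand and the specimen box must be left where they stand.

Things in the scene. Friction and masses are not known exactly. Their poses are not given: they have to be found in the camera images.
- gas_unit: gas unit, fixed: aluminium base plate 80 x 280 x 12 mm (x, y, z) with a domed steel relief cap on it (axis at y = +90 mm) and a brass wheel valve (axis at y = -90 mm), joined by a pipe 36 mm up. Origin: centre of the plate's underside, on the worktop; y runs from valve to cap, z up. It is turned up to 0.4 rad either way from its y lying along the world's y.
- cap_top (a point): topmost point of the relief cap, 90 mm above the worktop. The cap is a smooth steel hemisphere of 45 mm radius on a cylinder of the same radius; fixed, it does not yield.
- wheel_axis (a point): point on the wheel valve's upright axis, in the middle plane of the wheel's rim, 95 mm above the worktop. The dark steel wheel has three spokes, a rim bar of 11 mm thickness on a circle of 48 mm radius and a hub whose top is 106 mm above the worktop.
- valve (a joint): opening of the valve in rad: 0 = closed against its stop, grows counter-clockwise from above, 2 pi a turn, far stop at 3.5 turns; starts 0.4 to 0.9 turn open. At 0 the handle lies from the wheel axis along the gas unit's +x. Turning takes up to 0.25 N m (5 N at the handle). Up to 1 turn open it stays where left; well beyond, a spring slowly winds it shut when let go.
- handle_mid (a point): grip point on the axis of the wheel's upright black handle, 128.5 mm above the worktop. The handle is a round bar 16 mm in diameter, from 101.5 to 147.5 mm above the worktop, standing on the rim (top 100.5 mm up) 48 mm from the wheel axis. It spins freely about its own axis, so a hand can lead it round in a circle without turning itself.
- weight: loose brass weight, about 0.25 kg, standing upright: flat disc 48 mm in diameter and 16 mm thick, above it a neck 12 mm thick and a round knob 18 mm in diameter from 26 to 44 mm above its underside, to be taken by the knob from above. Origin: centre of its flat underside, z up. Centre of mass about 12 mm above the underside.
- loupe: bystander: black stand loupe, 45 mm in diameter, 36 mm tall, origin under its centre
- egg_stand: bystander: speckled egg on a turned wooden stand, 47 mm in diameter, 80 mm tall, origin under its centre
- box: bystander: clear specimen box with a small egg on cotton wool, 53 x 50 x 36 mm, origin under its centre
- handle: the same upright black handle as a body, turning with the wheel; origin on its axis at its lower end, 101.5 mm above the worktop; it spins freely, so its own x and y axes mean nothing
Things that resemble listed ones, but are neither listed nor needed, are in the scene too. There is more than one size of the weight; the job needs the larger.

How it is judged:
On the way, in this order (a step that is already met when the one before it is completed fails the run):
1. the weight stands balanced on the top of the relief cap, let go (horizontal distance between weight and cap_top below 0.012 m and z of weight in the frame of cap_top between -0.005 and 0.005 m and angle between weight's own z axis and vertical below 0.25 rad and contact force between weight and gas_unit above 1 N and contact force between weight and the arm below 0.05 N and contact force between weight and the fingers below 0.05 N and linear speed of weight below 0.03 m/s), for 0.4 s.
2. the valve is closed against its stop (value of joint valve below 0.08 rad), for 0.15 s.
At the end, for the whole second after the job is handed in: Valve still at two turns (12.57 rad) open, within 0.26 rad (15 degrees), its handle gripped (over 1 N, grasp point within 30 mm of the handle's middle); the weight rests untouched and still on the relief cap, within 12 mm of its top, tilted under 0.25 rad (all of step 1 and value of joint valve between 12.306 and 12.826 rad and velocity of joint valve between -0.1 and 0.1 rad/s and contact force between the fingers and handle above 1 N and distance between the grasp point and handle_mid below 0.03 m); the arm keeps its last pose, push and grip.
It fails at once if the loupe is moved by more than 15 mm (distance of loupe from where it was at the start of the episode above 0.015 m).
It fails at once if the egg on its stand is moved by more than 15 mm (distance of egg_stand from where it was at the start of the episode above 0.015 m).
It fails at once if the specimen box is moved by more than 15 mm (distance of box from where it was at the start of the episode above 0.015 m).
It also fails if it takes over 72 s, if anything falls off the work surface, if the arm or the gripper's body presses on something with over 40 N, if the wrist force passes 120 N, or if a joint passes its speed limit or range.

## Working session

There is one attempt and no reset: what is moved stays moved. The work goes in short steps, Python scripts to look and compute and a tool call to move; the robot and the scene stay as the last step left them, time stands still between calls to the robot, and variables do not carry over. Pictures are saved under pics/ and viewed, at most 10 in all, crops included, and the job is handed in when it is done.

Besides the shell and the picture viewer there is one more tool, called after "Emit:" as name([rows], argument=value, ...), one row to a line, values as JSON. apply_moves: Moves the arm, as the interface text tells. Shift numbers are shares of 500 mm and turn numbers shares of 180 degrees, none past 1 either way. Its arguments: {"type":"object","properties":{"grip":{"type":"array"},"dp":{"type":"array"},"spin":{"type":"array"},"squeeze":{"type":"number"}},"required":["grip","dp","spin"]}

```bash
mkdir -p pics
cat > h.py <<'E'
from workcell import *
import numpy as np, cv2
def ray(p,u,v,z):
    K=p["camera_matrix"];R=np.array(p["R"]);t=np.array(p["t"])
    d=R.T@np.linalg.inv(K)@np.array([u,v,1.]);c=-R.T@t
    return c+d*(z-c[2])/d[2]
def proj(p,X):
    q=p["camera_matrix"]@(np.array(p["R"])@np.array(X)+p["t"]);return q[:2]/q[2]
def w(p,x): return np.array(p["R"]).T@(np.array(x)-p["t"])
E
python3 - <<'E'
from h import *
s=observe();print({k:np.round(v,3).tolist() for k,v in s.items()})
try: print(grasp_offset)
except Exception as e: print(e)
ps={n:get_image(n) for n in("top","side")}
for n,p in ps.items():
    cv2.imwrite(f"pics/{n}0.png",p["color"]); R=np.array(p["R"]);print(n,np.round(-R.T@p["t"],3),np.round(R[2],2))
    for th in["gas_unit","weight","handle","loupe","egg_stand","box","valve","cap_top","wheel_axis","handle_mid"]:
        try: print(n,th,[(round(d["confidence"],2),np.round(w(p,d["xyz"]),3).tolist(),proj(p,w(p,d["xyz"])).round().tolist()) for d in spot_in(p,th)])
        except Exception as e: print(n,th,e)
E
```

```text
{'time_s': 0.0, 'qpos': [1.147, 0.151, 1.438, -0.0, 1.554, -0.134], 'qd': [-0.001, -0.002, 0.0, -0.001, -0.002, -0.001], 'effort': [0.0, -71.304, -57.088, -0.0, 0.009, 0.0], 'ee_pos': [0.164, 0.551, 0.231], 'ee_rot': [-0.0, 0.144, 0.99, -0.001], 'wrist_force': [-0.763, 0.582, 0.103], 'wrist_torque': [-0.038, 0.021, 0.021], 'gripper_force': 0.0, 'finger_gap': 0.085}
0.0187
top [0.393 0.035 1.267] [ 0.14  0.02 -0.99]
top gas_unit [(0.58, [0.531, -0.12, 0.042], [408.0, 245.0])]
top weight [(0.79, [0.456, 0.229, 0.014], [243.0, 285.0]), (0.69, [0.454, 0.154, 0.016], [278.0, 285.0]), (0.53, [0.518, -0.226, 0.148], [471.0, 245.0])]
top handle [(0.58, [0.515, -0.225, 0.149], [471.0, 246.0])]
top loupe [(0.77, [0.556, 0.15, 0.016], [280.0, 237.0])]
top egg_stand [(0.94, [0.696, 0.079, 0.068], [311.0, 167.0])]
top box [(0.66, [0.437, 0.337, 0.017], [192.0, 294.0])]
top valve [(0.85, [0.546, -0.196, 0.101], [450.0, 234.0])]
top cap_top [(0.89, [0.525, -0.12, 0.044], [408.0, 248.0])]
top wheel_axis [(0.93, [0.529, -0.122, 0.048], [409.0, 246.0]), (0.37, [0.557, 0.15, 0.015], [280.0, 237.0])]
top handle_mid []
side [0.104 0.119 0.977] [ 0.47 -0.06 -0.88]
side gas_unit [(0.8, [0.52, -0.112, 0.047], [403.0, 268.0])]
side weight [(0.96, [0.444, 0.155, 0.014], [280.0, 321.0]), (0.54, [0.449, 0.228, 0.011], [245.0, 323.0])]
side handle []
side loupe [(0.83, [0.557, 0.149, 0.016], [279.0, 271.0]), (0.64, [0.541, -0.198, 0.099], [446.0, 244.0])]
side egg_stand [(0.61, [0.691, 0.079, 0.06], [305.0, 206.0])]
side box [(0.63, [0.692, 0.076, 0.057], [306.0, 206.0])]
side valve [(0.85, [0.543, -0.196, 0.098], [444.0, 244.0])]
side cap_top [(0.85, [0.518, -0.115, 0.049], [404.0, 269.0])]
side wheel_axis [(0.96, [0.521, -0.116, 0.043], [404.0, 269.0]), (0.21, [0.542, -0.195, 0.097], [444.0, 244.0])]
side handle_mid [(0.43, [0.515, -0.225, 0.136], [466.0, 246.0])]
```

View pics/top0.png

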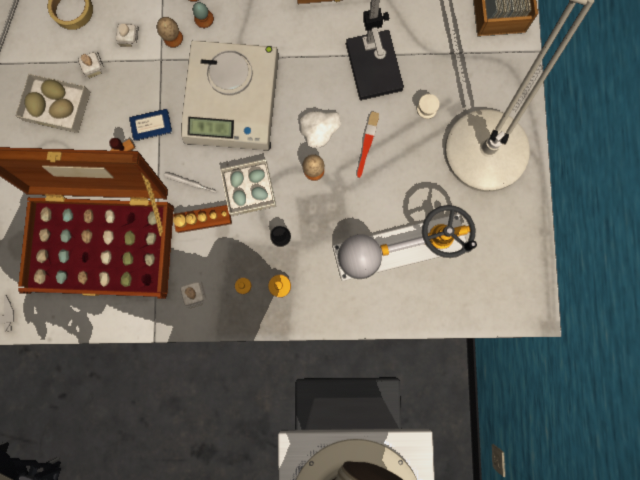

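Run:
```python
from h import *
p=get_image("top")
a=cv2.resize(p["color"][250:320,215:310],None,fx=4,fy=4,interpolation=cv2.INTER_CUBIC)
b=cv2.resize(p["color"][200:300,350:500],None,fx=5,fy=5,interpolation=cv2.INTER_CUBIC)
c=np.zeros((500,1140,3),np.uint8);c[:280,:380]=a;c[:,390:]=b
cv2.imwrite("pics/c0.png",cv2.resize(b,(750,500))); cv2.imwrite("pics/w0.png",a)
for th in["weight","valve"]:
  for d in regions_of(p,th):
    m=d["pixels"].astype(np.uint8); ct=max(cv2.findContours(m,0,1)[0],key=len)
    c,r=cv2.minEnclosingCircle(ct); print(th,round(d["confidence"],2),c,r,m.sum())
```

```text
weight 0.91 (279.0437927246094, 285.7900390625) 11.5933256149292 419
weight 0.57 (242.71739196777344, 285.7173767089844) 8.208468437194824 211
valve 0.62 (449.0, 232.5) 29.34716033935547 1249
```

View pics/c0.png

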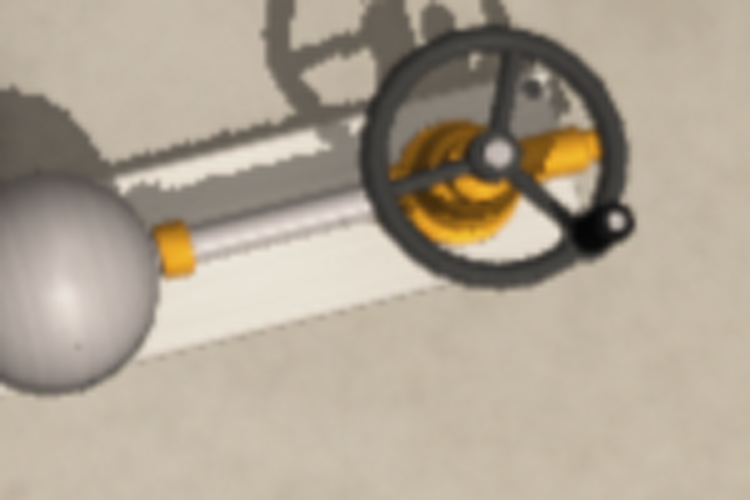

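View pics/w0.png

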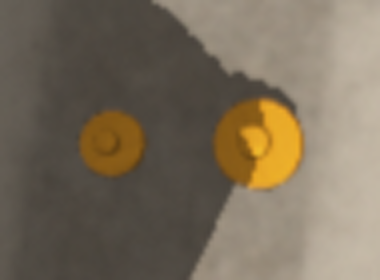

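The top view shows the larger weight at about pixel (279,286), the smaller one at (243,286), the cap at (360,256), the wheel hub at (449,230) and the handle top at (473,244).

Run:
```python
from h import *
p=get_image("side"); q=get_image("top")
im=p["color"]
a=cv2.resize(im[210:310,340:490],None,fx=5,fy=5,interpolation=cv2.INTER_CUBIC)
a[:175,:225]=cv2.resize(im[300:335,260:305],None,fx=5,fy=5,interpolation=cv2.INTER_CUBIC)
cv2.imwrite("pics/s0.png",a)
for n,P,x0,y0,x1,y1 in(("top",q,330,225,390,290),("side",p,330,235,390,320)):
    g=cv2.cvtColor(P["color"],6)[y0:y1,x0:x1]; g=cv2.resize(g,None,fx=4,fy=4,interpolation=2)
    h=cv2.HoughCircles(g,cv2.HOUGH_GRADIENT_ALT,1.5,50,param1=150,param2=.5,minRadius=70,maxRadius=120)
    if h is not None:
        for c in h[0][:2]: u,v=c[0]/4+x0,c[1]/4+y0; print(n,"cap",u,v,c[2]/4,ray(P,u,v,.045))
print("hub",ray(q,449.4,230.3,.106),"hand",ray(q,473,244.5,.1475),"wt",ray(q,279.3,285.6,.016),ray(q,278.8,285.2,.044))
```

```text
top cap 360.75 258.0 19.864325 [ 0.50562502 -0.02057732  0.045     ]
hub [ 0.55203639 -0.19437716  0.106     ] hand [ 0.51832908 -0.22965487  0.1475    ] wt [0.45260309 0.1517362  0.016     ] [0.45211792 0.15014618 0.044     ]
```

View pics/s0.png

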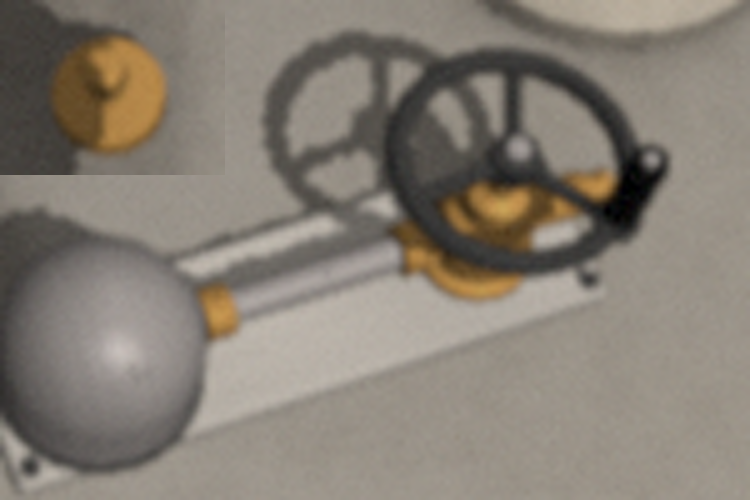

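The side view shows the hub at (443.8,240), the handle top at (470.4,242), the cap centre near (360,280) and the weight disc at (281.8,319). I'll cross-check these against the top view.

Run:
```python
from h import *
from scipy.optimize import minimize
p=get_image("side"); q=get_image("top")
print("hub",ray(p,443.7,239.9,.106),"hand",ray(p,470.2,241.8,.1475),"wt",ray(p,281.7,318.9,.012))
# cap silhouette fit: gray, low saturation darker than table; compare boundary gradient
def sil(P,c,s=0):
    a=np.linspace(0,2*np.pi,60);pts=[]
    for ph in np.linspace(0,np.pi/2,12):
        for x in a: pts.append([c[0]+.045*np.cos(ph)*np.cos(x),c[1]+.045*np.cos(ph)*np.sin(x),.045+.045*np.sin(ph)])
    for x in a: pts.append([c[0]+.045*np.cos(x),c[1]+.045*np.sin(x),.012])
    uv=np.array([proj(P,X) for X in pts],np.float32)
    return cv2.convexHull(uv)[:,0]
def score(P,c):
    h=sil(P,c); g=cv2.GaussianBlur(cv2.cvtColor(P["color"],6).astype(np.float32),(0,0),1)
    gm=np.hypot(cv2.Sobel(g,5,1,0),cv2.Sobel(g,5,0,1)); n=len(h)
    d=np.vstack([h,h[:1]]);L=np.r_[0,np.cumsum(np.hypot(*np.diff(d,axis=0).T))]
    t=np.linspace(0,L[-1],200);x=np.interp(t,L,d[:,0]);y=np.interp(t,L,d[:,1])
    return np.minimum(cv2.remap(gm,x.astype(np.float32)[None],y.astype(np.float32)[None],1),60).mean()
for n,P in(("top",q),("side",p)):
    r=max((score(P,(x,y)),x,y) for x in np.arange(.494,.522,.001) for y in np.arange(-.032,-.008,.001));print(n,r)
```

```text
hub [ 0.54829497 -0.19411243  0.106     ] hand [ 0.517327   -0.22969732  0.1475    ] wt [0.44952153 0.15203958 0.012     ]
top (np.float32(55.991215), np.float64(0.506), np.float64(-0.021999999999999992))
side (np.float32(55.598106), np.float64(0.507), np.float64(-0.022999999999999993))
```

Emit:
apply_moves([
  [0,0,0],
  [0,0,0],
  [0,0,0],
  [-0.06,-0.08,0],
  [-0.06,-0.08,0],
  [-0.06,-0.08,0],
  [-0.06,-0.08,0],
  [-0.06,-0.08,0],
  [-0.06,-0.08,0],
  [-0.06,-0.08,0],
  [-0.06,-0.08,0],
  [-0.06,-0.08,0],
  [-0.036,-0.08,0],
], grip=[42,42,42,42,42,42,42,42,42,42,42,42,42], spin=[-0.0461,-0.0461,0,0,0,0,0,0,0,0,0,0,0])

```text
time_s: 2.75
ee_pos: [0.4536, 0.1489, 0.2313]
ee_rot: [0.0, 0.003, 1.0, -0.0]
wrist_force: [1.0, 0.5, -0.5]
finger_gap: 0.0419
gripper_force: 0.0
```

Emit:
apply_moves([
  [0.005,0.005,0.07],
  [0,0,0.08],
  [0,0,0.08],
  [0,0,0.08],
  [0,0,0.06],
  [0,0,0.03],
  [0,0,0.02],
  [0,0,0],
  [0,0,0],
  [0,0,0],
  [0,0,0],
  [0,0,0],
  [0,0,0],
  [0,0,0],
  [0,0,0],
  [0,0,0],
], grip=[42,42,42,42,42,42,42,42,14,14,14,14,14,14,14,14], spin=[0,0,0,0,0,0,0,0,0,0,0,0,0,0,0,0], squeeze=40)

```text
time_s: 4.35
ee_pos: [0.4504, 0.1536, 0.0223]
ee_rot: [0.001, 0.0, 1.0, 0.0]
wrist_force: [-0.7, 1.6, 7.4]
finger_gap: 0.0162
gripper_force: 39.3
```

The knob is pinched above its equator, so I'll reopen, go lower and grip again.

Emit:
apply_moves([
  [0,0,0],
  [0,0,0],
  [0,0,0.006],
  [0,0,0.002],
  [0,0,0],
  [0,0,0],
  [0,0,0],
  [0,0,0],
  [0,0,0],
  [0,0,0],
  [0,0,0],
  [0,0,0],
], grip=[30,30,30,30,30,14,14,14,14,14,14,14], spin=[0,0,0,0,0,0,0,0,0,0,0,0])

```text
time_s: 5.55
ee_pos: [0.4498, 0.1534, 0.0173]
ee_rot: [-0.0, 0.0, 1.0, -0.0]
wrist_force: [-1.1, 1.0, -0.4]
finger_gap: 0.0164
gripper_force: 38.9
```

```bash
python3 -c "
from h import *
s=observe();print({k:np.round(v,4).tolist() for k,v in s.items()})"
```

```text
{'time_s': 5.55, 'qpos': [0.1665, 0.1254, 1.9291, -0.0001, 1.0872, -1.4041], 'qd': [0.0002, 0.0005, -0.0022, -0.001, -0.0003, 0.0], 'effort': [-0.6719, -58.8194, -47.1441, -0.374, -0.1009, 0.0018], 'ee_pos': [0.4498, 0.1534, 0.0173], 'ee_rot': [-0.0, 0.0001, 1.0, -0.0], 'wrist_force': [-1.0924, 0.9857, -0.3923], 'wrist_torque': [0.1163, 0.0685, 0.0144], 'gripper_force': 38.9437, 'finger_gap': 0.0164}
```

Emit:
apply_moves([
  [0,0,-0.026],
  [0,0,-0.05],
  [0,0,-0.05],
  [0,0,-0.05],
  [0,0,-0.05],
  [0,0,-0.04],
  [-0.013,-0.031,0],
  [-0.015,-0.05,0],
  [-0.015,-0.05,0],
  [-0.015,-0.05,0],
  [-0.015,-0.05,0],
  [-0.015,-0.05,0],
  [-0.015,-0.05,0],
  [-0.01,-0.02,0],
  [0,0,0],
  [0,0,0],
], grip=[14,14,14,14,14,14,14,14,14,14,14,14,14,14,14,14], spin=[0,0,0,0,0,0,0,0,0,0,0,0,0,0,0,0])

```text
time_s: 7.15
ee_pos: [0.506, -0.0215, 0.1505]
ee_rot: [-0.0, 0.0, 1.0, 0.0]
wrist_force: [-0.8, 0.2, -1.8]
finger_gap: 0.0163
gripper_force: 39.3
```

Run:
```python
from h import *
print(observe()["ee_pos"],observe()["wrist_force"])
P=[get_image("top"),get_image("side")]
out=[cv2.resize(p["color"][y:y+100,x:x+80],None,fx=5,fy=5,interpolation=2) for p,x,y in((P[0],325,205),(P[1],325,210))]
cv2.imwrite("pics/a1.png",np.hstack(out))
for p in P:
  for d in regions_of(p,"weight"):
    m=d["pixels"].astype(np.uint8);c,r=cv2.minEnclosingCircle(max(cv2.findContours(m,0,1)[0],key=len));print(round(d["confidence"],2),c,r,ray(p,*c,.133))
  for z in(.133,.149): print("tcp proj",proj(p,[*observe()["ee_pos"][:2],z]))
```

```text
[ 0.50600696 -0.02152034  0.15051273] [-0.76188359  0.21818839 -1.78906101]
0.53 (242.6764678955078, 284.8529357910156) 7.971175193786621 [0.44961881 0.21125299 0.133     ]
tcp proj [363.02315372 253.58106012]
tcp proj [363.41710599 252.74126388]
0.69 (243.5, 322.1666564941406) 9.180402755737305 [0.40770788 0.21718682 0.133     ]
tcp proj [364.86798957 260.78916544]
tcp proj [365.61861015 257.0903262 ]
```

View pics/a1.png

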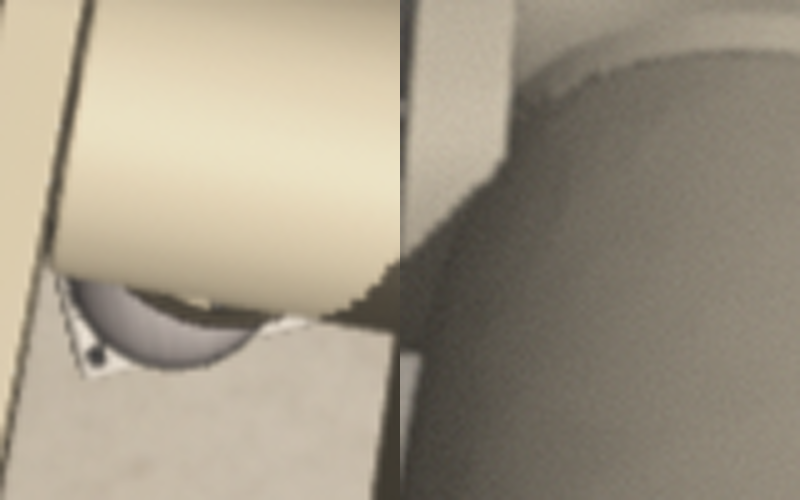

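Emit:
apply_moves([
  [0,0,0.02],
  [0,0,0.03],
  [0,0,0.02],
  [0,0,0.01],
  [0,0,0.004],
  [0,0,0.002],
  [0,0,0],
], grip=[14,14,14,14,14,14,14], spin=[0,0,0,0,0,0,0])

```text
time_s: 8.05
ee_pos: [0.5064, -0.0221, 0.1076]
ee_rot: [0.0, 0.0, 1.0, -0.0]
wrist_force: [-0.8, 0.4, -2.6]
finger_gap: 0.0167
gripper_force: 39.3
```

Emit:
apply_moves([
  [0,0,0.001],
  [0,0,0],
  [0,0,0.001],
  [0,0,0],
], grip=[14,14,14,14], spin=[0,0,0,0])

```text
time_s: 8.45
ee_pos: [0.5066, -0.0221, 0.107]
ee_rot: [0.001, 0.0, 1.0, -0.0]
wrist_force: [-1.2, -1.0, 6.0]
finger_gap: 0.0166
gripper_force: 40.1
```

Emit:
apply_moves([
  [0,0,-0.001],
  [0,0,0],
  [0,0,0],
  [0,0,0],
  [0,0,0],
  [0,0,0],
  [0,0,0],
  [0,0,0],
  [0,0,0],
  [0,0,0],
  [0,0,0],
  [0,0,0],
], grip=[17,17.5,18,18.5,19,20,21,23,25,28,30,30], spin=[0,0,0,0,0,0,0,0,0,0,0,0], squeeze=20)

```text
time_s: 9.65
ee_pos: [0.5062, -0.0221, 0.1068]
ee_rot: [-0.0, 0.0, 1.0, -0.0]
wrist_force: [-0.4, -0.0, 0.1]
finger_gap: 0.0303
gripper_force: 0.1
```

Emit:
apply_moves([
  [0,0,-0.01],
  [0,0,-0.02],
  [0,0,-0.03],
  [0,0,-0.05],
  [0,0,-0.05],
  [0,0,-0.04],
  [0,-0.035,0],
  [-0.003,-0.05,0],
  [-0.003,-0.05,0],
  [-0.003,-0.05,0],
  [-0.003,-0.05,0],
  [-0.003,-0.05,0],
  [-0.003,-0.05,0],
  [-0.003,-0.05,0],
  [-0.003,-0.03,0],
  [0,0,0],
  [0,0,0],
], grip=[32,34,34,34,34,34,34,34,34,34,34,34,34,34,34,34,34], spin=[0,0,0,0,0,0,0,0,0,0,0,0,0,0,0,0,0])

```text
time_s: 11.35
ee_pos: [0.5182, -0.2292, 0.2071]
ee_rot: [0.0, 0.0, 1.0, 0.0]
wrist_force: [-0.3, 0.3, -0.3]
finger_gap: 0.0338
gripper_force: 0.0
```

Run:
```python
from h import *
print(observe()["ee_pos"],observe()["qpos"])
P=[get_image("top"),get_image("side")]
out=[cv2.resize(p["color"][y:y+100,x:x+80],None,fx=5,fy=5,interpolation=2) for p,x,y in((P[0],325,205),(P[1],325,220))]
cv2.imwrite("pics/a2.png",np.hstack(out))
for p in P:
  for d in regions_of(p,"weight"):
    m=d["pixels"].astype(np.uint8);c,r=cv2.minEnclosingCircle(max(cv2.findContours(m,0,1)[0],key=len));print(round(d["confidence"],2),c,r,ray(p,*c,.106))
```

```text
[ 0.5181971  -0.22915098  0.20705835] [-5.52410924e-01  1.42319432e-01  1.49553474e+00  1.61026006e-04
  1.50383474e+00 -2.12279205e+00]
0.81 (363.8994445800781, 253.4531707763672) 12.187600135803223 [ 0.50891499 -0.02424703  0.106     ]
0.65 (242.43548583984375, 285.4838562011719) 8.793668746948242 [0.4497296  0.21593083 0.106     ]
0.46 (403.5, 245.0) 71.5630111694336 [ 0.5243455  -0.10278226  0.106     ]
0.57 (364.7799987792969, 267.7799987792969) 11.987459182739258 [ 0.50363079 -0.02313174  0.106     ]
```

View pics/a2.png

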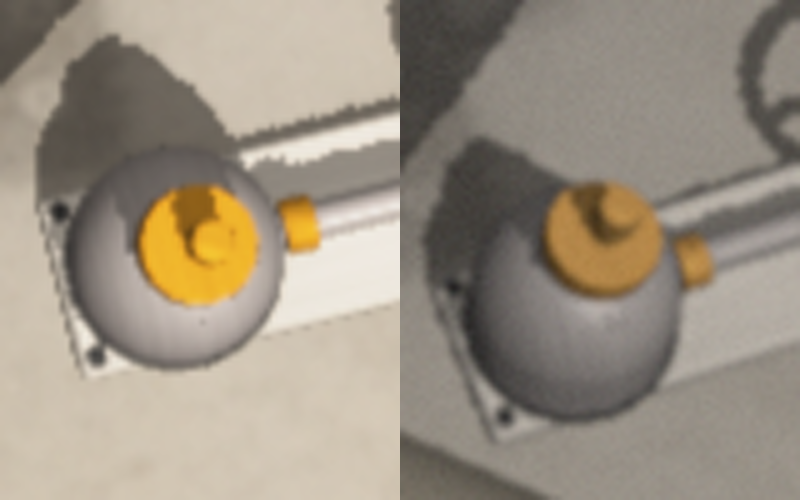

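The picture shows the weight on the cap, but its knob is about 2.4 px off the disc centre in both views. That is a tilt of about 0.2 rad toward -y, so the placement is about 5 mm too far in -y. I'll mend it: regrip the weight, level it on the table and place it again.

Emit:
apply_moves([
  [0.003,0.04,0],
  [0.003,0.05,0],
  [0.003,0.05,0],
  [0.003,0.05,0],
  [0.003,0.05,0],
  [0.003,0.05,0],
  [0.003,0.05,0],
  [0.005,0.04,0],
  [0,0.02,0],
  [0,0,0],
  [0,0,0.04],
  [0,0,0.05],
  [0,0,0.05],
  [0,0,0.03],
  [0,0,0.02],
  [0,0,0.008],
  [0,0,0],
], grip=[34,34,34,34,34,34,34,34,34,34,34,34,34,34,34,34,34], spin=[0,0,0,0,0,0,0,0,0,0,0,0,0,0,0,0,0])

```text
time_s: 13.25
ee_pos: [0.5053, -0.0298, 0.1078]
ee_rot: [-0.0, 0.0, 1.0, -0.0]
wrist_force: [-0.4, -0.5, 0.2]
finger_gap: 0.0342
gripper_force: 0.0
```

Emit:
apply_moves([
  [0,0,0],
  [0,0,0],
  [0,0,0],
  [0,0,0],
  [0,0,0],
  [0,0,0],
  [0,0,0],
  [0,0,0],
  [0,0,0],
  [0,0,0],
], grip=[28,26,24,22,20,18,14,14,14,14], spin=[0,0,0,0,0,0,0,0,0,0], squeeze=40)

```text
time_s: 14.25
ee_pos: [0.5055, -0.0295, 0.1082]
ee_rot: [0.0, 0.0, 1.0, -0.0]
wrist_force: [-0.5, 2.0, 5.4]
finger_gap: 0.0179
gripper_force: 38.8
```

Emit:
apply_moves([
  [0,0,-0.02],
  [0,0,-0.03],
  [0,0,-0.03],
  [0.031,0.029,0],
  [0.05,0.04,0],
  [0.05,0.04,0],
  [0.05,0.04,0],
  [0.03,0.03,0],
  [0,0,0],
  [0,0,0.05],
  [0,0,0.06],
  [0,0,0.06],
  [0,0,0.05],
  [0,0,0.02],
  [0,0,0.008],
  [0,0,0.004],
  [0,0,0],
], grip=[14,14,14,14,14,14,14,14,14,14,14,14,14,14,14,14,14], spin=[0,0,0,0,0,0,0,0,0,0,0,0,0,0,0,0,0], squeeze=30)

```text
time_s: 15.95
ee_pos: [0.4005, 0.0599, 0.0227]
ee_rot: [0.001, 0.0, 1.0, -0.0]
wrist_force: [-0.1, -0.6, -1.6]
finger_gap: 0.0169
gripper_force: 36.0
```

Lower gently until it is flat, then release, drop to grip height and regrip.

Emit:
apply_moves([
  [0,0,0.002],
  [0,0,0.002],
  [0,0,0.002],
  [0,0,0.002],
  [0,0,0.001],
  [0,0,0],
  [0,0,0],
], grip=[14,14,14,14,14,14,14], spin=[0,0,0,0,0,0,0], squeeze=20)

```text
time_s: 16.65
ee_pos: [0.401, 0.0603, 0.0186]
ee_rot: [0.002, 0.0, 1.0, 0.0]
wrist_force: [2.5, 6.2, 7.8]
finger_gap: 0.0172
gripper_force: 19.4
```

Emit:
apply_moves([
  [0,0,0],
  [0,0,0],
  [0,0,0],
  [0,0,0],
  [0,0,0.002],
  [0,0,0],
  [0,0,0],
  [0,0,0],
  [0,0,0],
  [0,0,0],
  [0,0,0],
  [0,0,0],
  [0,0,0],
  [0,0,0],
], grip=[20,24,26,26,26,26,26,22,18,14,14,14,14,14], spin=[0,0,0,0,0,0,0,0,0,0,0,0,0,0], squeeze=40)

```text
time_s: 18.05
ee_pos: [0.3998, 0.0601, 0.0164]
ee_rot: [0.0, 0.0, 1.0, 0.0]
wrist_force: [-1.4, 3.6, 4.8]
finger_gap: 0.0167
gripper_force: 38.9
```

```bash
python3 -c "
from h import *
s=observe();print(s['ee_pos'],s['wrist_force'])
p=get_image('side');q=get_image('top')
im=np.hstack([cv2.resize(P['color'][a:a+100,b:b+80],None,fx=5,fy=5,interpolation=2) for P,a,b in((q,255,280),(p,270,280))]);cv2.imwrite('pics/a3.png',im)"
```

```text
[0.39980079 0.06008603 0.01643419] [-1.41243917  3.60658948  4.82335552]
```

Emit:
apply_moves([
  [0,0,-0.027],
  [0,0,-0.05],
  [0,0,-0.06],
  [0,0,-0.06],
  [0,0,-0.05],
  [0,0,-0.02],
  [-0.036,-0.025,0],
  [-0.05,-0.035,0],
  [-0.05,-0.035,0],
  [-0.05,-0.035,0],
  [-0.03,-0.025,0],
  [0,0,0],
  [0,0,0],
  [0,0,0.03],
  [0,0,0.03],
  [0,0,0.016],
  [0,0,0.008],
  [0,0,0],
  [0,0,0],
  [0,0,0],
], grip=[14,14,14,14,14,14,14,14,14,14,14,14,14,14,14,14,14,14,14,14], spin=[0,0,0,0,0,0,0,0,0,0,0,0,0,0,0,0,0,0,0,0])

```text
time_s: 20.15
ee_pos: [0.508, -0.0176, 0.1084]
ee_rot: [0.0, 0.0, 1.0, -0.0]
wrist_force: [-0.1, 0.4, -1.9]
finger_gap: 0.0164
gripper_force: 39.2
```

Emit:
apply_moves([
  [0,0,0.001],
  [0,0,0.001],
  [0,0,0.001],
  [0,0,0.001],
  [0,0,0],
  [0,0,0],
], grip=[14,14,14,14,14,14], spin=[0,0,0,0,0,0])

```text
time_s: 20.75
ee_pos: [0.508, -0.0176, 0.1062]
ee_rot: [0.0, 0.0, 1.0, -0.0]
wrist_force: [-0.4, -1.2, 4.5]
finger_gap: 0.0163
gripper_force: 40.0
```

Emit:
apply_moves([
  [0,0,-0.001],
  [0,0,0],
  [0,0,0],
  [0,0,0],
  [0,0,0],
  [0,0,0],
  [0,0,0],
  [0,0,0],
  [0,0,0],
  [0,0,0],
  [0,0,0],
  [0,0,-0.01],
], grip=[17,17.5,18,18.5,19,20,22,25,28,32,34,34], spin=[0,0,0,0,0,0,0,0,0,0,0,0], squeeze=20)

```text
time_s: 21.95
ee_pos: [0.5075, -0.0175, 0.111]
ee_rot: [-0.0, 0.0, 1.0, 0.0]
wrist_force: [-0.5, -0.3, 0.4]
finger_gap: 0.0341
gripper_force: 0.0
```

Emit:
apply_moves([
  [0,0,-0.02],
  [0,0,-0.03],
  [0,0,-0.05],
  [0,0,-0.05],
  [0,0,-0.04],
  [0,-0.044,0],
  [-0.0025,-0.05,0],
  [-0.0025,-0.05,0],
  [-0.0025,-0.05,0],
  [-0.0025,-0.05,0],
  [-0.0025,-0.05,0],
  [-0.0025,-0.05,0],
  [-0.0025,-0.05,0],
  [-0.0025,-0.03,0],
  [0,0,0],
  [0,0,0],
], grip=[34,34,34,34,34,34,34,34,34,34,34,34,34,34,34,34], spin=[0,0,0,0,0,0,0,0,0,0,0,0,0,0,0,0])

```text
time_s: 23.55
ee_pos: [0.5177, -0.2292, 0.2065]
ee_rot: [-0.0, 0.0, 1.0, 0.0]
wrist_force: [-0.4, 0.6, 1.0]
finger_gap: 0.0343
gripper_force: 0.0
```

Run:
```python
from h import *
print(observe()["ee_pos"])
P=[get_image("top"),get_image("side")]
out=[cv2.resize(p["color"][y:y+100,x:x+80],None,fx=5,fy=5,interpolation=2) for p,x,y in((P[0],325,205),(P[1],325,220))]
cv2.imwrite("pics/a4.png",np.hstack(out))
for p in P:
  for d in regions_of(p,"weight")[:2]:
    m=d["pixels"].astype(np.uint8);c,r=cv2.minEnclosingCircle(max(cv2.findContours(m,0,1)[0],key=len));print(round(d["confidence"],2),c,r,ray(p,*c,.106))
```

```text
[ 0.51769489 -0.22917617  0.20654538]
0.79 (242.7391357421875, 285.3043518066406) 8.57634162902832 [0.45007206 0.21533322 0.106     ]
0.68 (360.868408203125, 252.5) 11.879056930541992 [ 0.5109069  -0.01831581  0.106     ]
0.78 (362.1856994628906, 266.1856994628906) 12.46540355682373 [ 0.50766378 -0.01854909  0.106     ]
```

View pics/a4.png

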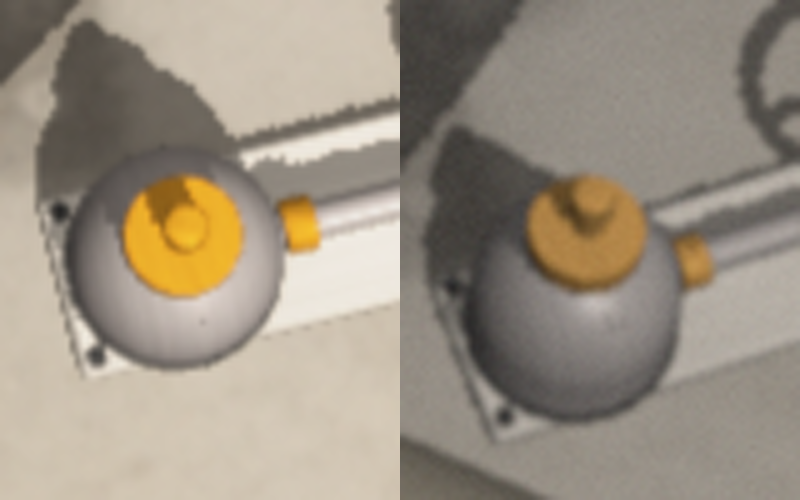

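The weight now stands level: the knob is at (185,227) over the disc at (183,235) in the crop, which is the offset perspective gives. Next I take the handle.

Emit:
apply_moves([
  [0,0,0.04],
  [0,0,0.05],
  [0,0,0.05],
  [0,0,0.03],
  [0,0,0.015],
  [0,0,0.008],
  [0,0,0],
  [0,0,0],
  [0,0,0],
  [0,0,0],
  [0,0,0],
  [0,0,0],
  [0,0,0],
  [0,0,0],
  [0,0,0],
], grip=[34,34,34,34,34,34,34,30,26,22,18,14,14,14,14], spin=[0,0,0,0,0,0,0,0,0,0,0,0,0,0,0], squeeze=50)

```text
time_s: 25.25
ee_pos: [0.518, -0.2294, 0.1103]
ee_rot: [0.0, -0.0, 1.0, -0.0]
wrist_force: [1.6, 3.4, 5.9]
finger_gap: 0.0152
gripper_force: 42.4
```

```bash
cat > arc.py <<'E'
import sys,numpy as np,json
def arc(a0,a1,n,r=.048):
    a=np.radians(np.linspace(a0,a1,n+1));d=np.diff(np.c_[-r*np.cos(a),r*np.sin(a)],axis=0)/.5
    c=np.cumsum(d,0).round(4); return json.dumps(np.c_[np.diff(np.vstack([[0,0],c]),axis=0).round(4),np.zeros(n)].tolist())
if __name__=="__main__": print(arc(*map(float,sys.argv[1:3]),int(sys.argv[3])))
E
python3 arc.py 227.9 77.9 10; python3 arc.py 77.9 17.9 6
```

```text
[[0.0162, 0.0191, 0.0], [0.0108, 0.0226, 0.0], [0.0045, 0.0247, 0.0], [-0.002, 0.025, 0.0], [-0.0084, 0.0236, 0.0], [-0.0142, 0.0206, 0.0], [-0.0191, 0.0162, 0.0], [-0.0227, 0.0108, 0.0], [-0.0246, 0.0045, 0.0], [-0.025, -0.002, 0.0]]
[[-0.016, -0.0049, 0.0], [-0.0149, -0.0076, 0.0], [-0.0133, -0.0101, 0.0], [-0.0114, -0.0123, 0.0], [-0.0091, -0.014, 0.0], [-0.0065, -0.0155, 0.0]]
```

Emit:
apply_moves([
  [0.0162,0.0191,0.0],
  [0.0108,0.0226,0.0],
  [0.0045,0.0247,0.0],
  [-0.002,0.025,0.0],
  [-0.0084,0.0236,0.0],
  [-0.0142,0.0206,0.0],
  [-0.0191,0.0162,0.0],
  [-0.0227,0.0108,0.0],
  [-0.0246,0.0045,0.0],
  [-0.025,-0.002,0.0],
  [0,0,0],
], grip=[12,12,12,12,12,12,12,12,12,12,12], spin=[0,0,0,0,0,0,0,0,0,0,0], squeeze=60)

```text
time_s: 26.35
ee_pos: [0.5614, -0.1465, 0.1103]
ee_rot: [0.001, -0.0, 1.0, 0.0]
wrist_force: [3.8, 8.0, 9.4]
finger_gap: 0.0145
gripper_force: 59.4
```

Emit:
apply_moves([
  [-0.016,-0.0049,0.0],
  [-0.0149,-0.0076,0.0],
  [-0.0133,-0.0101,0.0],
  [-0.0114,-0.0123,0.0],
  [-0.0091,-0.014,0.0],
  [-0.0065,-0.0155,0.0],
  [0,0,0],
], grip=[12,12,12,12,12,12,12], spin=[0,0,0,0,0,0,0])

```text
time_s: 27.05
ee_pos: [0.5957, -0.1804, 0.1103]
ee_rot: [0.0, 0.0, 1.0, -0.001]
wrist_force: [-1.9, -2.2, 7.4]
finger_gap: 0.0147
gripper_force: 59.6
```

Emit:
apply_moves([
  [-0.001,-0.0032,0],
  [-0.001,-0.0032,0],
  [-0.0008,-0.0032,0],
  [0,0,0],
], grip=[12,12,12,12], spin=[0,0,0,0])

```text
time_s: 27.45
ee_pos: [0.5962, -0.1823, 0.1102]
ee_rot: [-0.001, -0.0, 1.0, 0.001]
wrist_force: [-8.9, 17.2, 13.7]
finger_gap: 0.0147
gripper_force: 60.2
```

Emit:
apply_moves([
  [-0.0004,-0.002,0],
  [0,0,0],
  [0,0,0],
  [0,0,0],
], grip=[12,12,12,12], spin=[0,0,0,0])

```text
time_s: 27.85
ee_pos: [0.5963, -0.1824, 0.1102]
ee_rot: [-0.001, -0.0, 1.0, 0.002]
wrist_force: [-11.1, 22.6, 15.2]
finger_gap: 0.0143
gripper_force: 60.4
```

```bash
python3 -c "
from h import *
s=observe();print(s['ee_pos'],s['wrist_force'],s['qpos'])"; for a in "10.7 250.7 16" "250.7 490.7 16" "490.7 715.7 15"; do python3 arc.py $a;done
```

```text
[ 0.59625466 -0.18238787  0.1101625 ] [-11.11733616  22.5736475   15.16314651] [-0.42176184  0.31782679  1.48106328  0.00280792  1.34635086 -1.99417606]
[[0.0078, 0.0238, 0.0], [0.0137, 0.021, 0.0], [0.0187, 0.0167, 0.0], [0.0224, 0.0113, 0.0], [0.0245, 0.0051, 0.0], [0.0251, -0.0014, 0.0], [0.0238, -0.0078, 0.0], [0.0209, -0.0137, 0.0], [0.0167, -0.0187, 0.0], [0.0113, -0.0224, 0.0], [0.0052, -0.0245, 0.0], [-0.0014, -0.025, 0.0], [-0.0079, -0.0239, 0.0], [-0.0137, -0.0209, 0.0], [-0.0187, -0.0167, 0.0], [-0.0223, -0.0113, 0.0]]
[[-0.0245, -0.0051, 0.0], [-0.0251, 0.0014, 0.0], [-0.0238, 0.0078, 0.0], [-0.0209, 0.0137, 0.0], [-0.0167, 0.0187, 0.0], [-0.0113, 0.0224, 0.0], [-0.0052, 0.0245, 0.0], [0.0014, 0.025, 0.0], [0.0079, 0.0238, 0.0], [0.0137, 0.021, 0.0], [0.0187, 0.0167, 0.0], [0.0223, 0.0113, 0.0], [0.0246, 0.0051, 0.0], [0.025, -0.0014, 0.0], [0.0238, -0.0078, 0.0], [0.021, -0.0137, 0.0]]
[[0.0167, -0.0187, 0.0], [0.0113, -0.0224, 0.0], [0.0051, -0.0245, 0.0], [-0.0014, -0.025, 0.0], [-0.0078, -0.0238, 0.0], [-0.0137, -0.021, 0.0], [-0.0187, -0.0167, 0.0], [-0.0224, -0.0113, 0.0], [-0.0245, -0.0051, 0.0], [-0.025, 0.0014, 0.0], [-0.0238, 0.0078, 0.0], [-0.021, 0.0137, 0.0], [-0.0167, 0.0187, 0.0], [-0.0113, 0.0224, 0.0], [-0.0051, 0.0245, 0.0]]
```

Emit:
apply_moves([
  [0.0078,0.0238,0.0],
  [0.0137,0.021,0.0],
  [0.0187,0.0167,0.0],
  [0.0224,0.0113,0.0],
  [0.0245,0.0051,0.0],
  [0.0251,-0.0014,0.0],
  [0.0238,-0.0078,0.0],
  [0.0209,-0.0137,0.0],
  [0.0167,-0.0187,0.0],
  [0.0113,-0.0224,0.0],
  [0.0052,-0.0245,0.0],
  [-0.0014,-0.025,0.0],
  [-0.0079,-0.0239,0.0],
  [-0.0137,-0.0209,0.0],
  [-0.0187,-0.0167,0.0],
  [-0.0223,-0.0113,0.0],
  [0,0,0],
], grip=[12,12,12,12,12,12,12,12,12,12,12,12,12,12,12,12,12], spin=[0,0,0,0,0,0,0,0,0,0,0,0,0,0,0,0,0])

```text
time_s: 29.55
ee_pos: [0.5352, -0.2389, 0.1102]
ee_rot: [0.001, 0.0, 1.0, 0.0]
wrist_force: [2.5, 6.2, 10.5]
finger_gap: 0.0151
gripper_force: 60.3
```

Emit:
apply_moves([
  [-0.0245,-0.0051,0.0],
  [-0.0251,0.0014,0.0],
  [-0.0238,0.0078,0.0],
  [-0.0209,0.0137,0.0],
  [-0.0167,0.0187,0.0],
  [-0.0113,0.0224,0.0],
  [-0.0052,0.0245,0.0],
  [0.0014,0.025,0.0],
  [0.0079,0.0238,0.0],
  [0.0137,0.021,0.0],
  [0.0187,0.0167,0.0],
  [0.0223,0.0113,0.0],
  [0.0246,0.0051,0.0],
  [0.025,-0.0014,0.0],
  [0.0238,-0.0078,0.0],
  [0.021,-0.0137,0.0],
  [0,0,0],
], grip=[12,12,12,12,12,12,12,12,12,12,12,12,12,12,12,12,12], spin=[0,0,0,0,0,0,0,0,0,0,0,0,0,0,0,0,0])

```text
time_s: 31.25
ee_pos: [0.5172, -0.1572, 0.1103]
ee_rot: [-0.0, 0.0, 1.0, 0.0]
wrist_force: [-5.9, 7.7, 11.0]
finger_gap: 0.0144
gripper_force: 60.2
```

Emit:
apply_moves([
  [0.0167,-0.0187,0.0],
  [0.0113,-0.0224,0.0],
  [0.0051,-0.0245,0.0],
  [-0.0014,-0.025,0.0],
  [-0.0078,-0.0238,0.0],
  [-0.0137,-0.021,0.0],
  [-0.0187,-0.0167,0.0],
  [-0.0224,-0.0113,0.0],
  [-0.0245,-0.0051,0.0],
  [-0.025,0.0014,0.0],
  [-0.0238,0.0078,0.0],
  [-0.021,0.0137,0.0],
  [-0.0167,0.0187,0.0],
  [-0.0113,0.0224,0.0],
  [-0.0051,0.0245,0.0],
  [0,0,0],
], grip=[12,12,12,12,12,12,12,12,12,12,12,12,12,12,12,12], spin=[0,0,0,0,0,0,0,0,0,0,0,0,0,0,0,0])

```text
time_s: 32.85
ee_pos: [0.5972, -0.1964, 0.1103]
ee_rot: [-0.001, -0.0, 1.0, -0.0]
wrist_force: [-6.4, 0.1, 8.7]
finger_gap: 0.0146
gripper_force: 60.4
```

Emit:
apply_moves([
  [-0.001,0.01,0],
  [0.001,0.01,0],
  [0.003,0.01,0],
  [0,0,0],
  [0,0,0],
  [0,0,0],
], grip=[12,12,12,12,12,12], spin=[0,0,0,0,0,0])

```text
time_s: 33.45
ee_pos: [0.5962, -0.1825, 0.1103]
ee_rot: [0.0, 0.0, 1.0, -0.0]
wrist_force: [-1.1, 0.2, 6.8]
finger_gap: 0.0145
gripper_force: 60.2
```

Run:
```python
from h import *
s=observe();print(s["ee_pos"],s["wrist_force"],s["gripper_force"])
P=[get_image("top"),get_image("side")]
cv2.imwrite("pics/f.png",np.hstack([cv2.resize(p["color"][180:300,330:490],None,fx=2.5,fy=2.5,interpolation=2) for p in P]))
```

```text
[ 0.5961669  -0.18252449  0.11034441] [-1.08257773  0.1590652   6.83013909] 60.162692070007324
```

View pics/f.png

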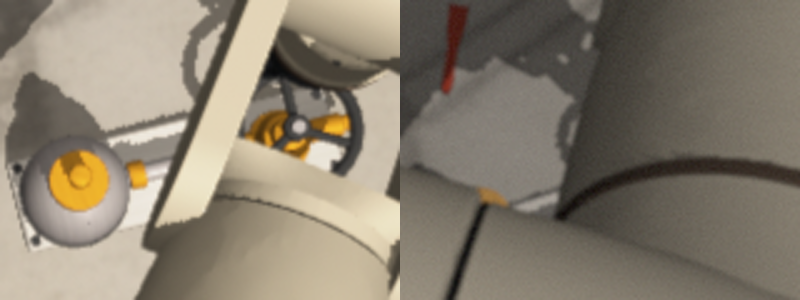

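The weight still stands level on the cap, at (80,178) in the left crop. The handle is gripped at the same point as when the valve was closed, two turns later, so I'm handing in.

```bash
python3 -c "
from workcell import *
print(job_done())"
```

```text
the job is handed in; nothing more can be done
None
```

I handed the job in at about 33 s, with no verdict returned. The weight stands level on the cap. The valve was closed to its stop and backed off two turns by the hand's measured position, with the handle still gripped. I did not re-measure the loupe, egg or box at the end.

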